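# Find and clip in the rocking blank cover

## Task

One of the four blank covers on the desk outlet box is not clipped in. Press on the ends of the covers to find the one that rocks, then push that cover down until it snaps fully home and lies flat in its frame; do not lift or pry any cover, and leave the things lying about where they are.

Things in the scene. Friction and masses are not known exactly. Their poses are not given: they have to be found in the camera images.
- outlet_box: desk power-and-data box, fixed: low aluminium box with black end caps, 126 mm deep (x), 378 long (y), 40 high; origin on its underside, below the middle of the row of covers; x away from the robot, y to the left. Cover centres at y = -111, -37, +37, +111 mm, in some order. Plain panel with four screws at the left end, y = 148 to 198 mm
- row_mid (a point): middle of the row of covers, 44 mm above the worktop. Each cover lies in a black frame (rim 5 mm wide, top 44.5 to 48.5 mm above the worktop); the frames sit unevenly, and all covers' tops start 48 mm above the worktop, so their height does not show the loose one. A clipped-in cover's top lies 0.5 mm below its frame's top, the loose one's 3.4 mm above it
- cover_a: one of four identical grey blank covers, 96 (x) x 60 (y) x 4 mm, 45 g; origin: centre of TOP face, x away from the robot. Clipped in: ends on ledges, no give. Loose (may be any one; level, 4 mm high in its frame, on two spring catches mid long sides): under 1 N near an end tips that end 0.08 rad down to its ledge; let go, it levels; 10 to 15 N straight down at its middle snaps it down 4 mm
- cover_b: one of four identical grey blank covers, 96 (x) x 60 (y) x 4 mm, 45 g; origin: centre of TOP face, x away from the robot. Clipped in: ends on ledges, no give. Loose (may be any one; level, 4 mm high in its frame, on two spring catches mid long sides): under 1 N near an end tips that end 0.08 rad down to its ledge; let go, it levels; 10 to 15 N straight down at its middle snaps it down 4 mm
- cover_c: one of four identical grey blank covers, 96 (x) x 60 (y) x 4 mm, 45 g; origin: centre of TOP face, x away from the robot. Clipped in: ends on ledges, no give. Loose (may be any one; level, 4 mm high in its frame, on two spring catches mid long sides): under 1 N near an end tips that end 0.08 rad down to its ledge; let go, it levels; 10 to 15 N straight down at its middle snaps it down 4 mm
- cover_d: one of four identical grey blank covers, 96 (x) x 60 (y) x 4 mm, 45 g; origin: centre of TOP face, x away from the robot. Clipped in: ends on ledges, no give. Loose (may be any one; level, 4 mm high in its frame, on two spring catches mid long sides): under 1 N near an end tips that end 0.08 rad down to its ledge; let go, it levels; 10 to 15 N straight down at its middle snaps it down 4 mm
- eraser: bystander, loose, to be left alone: eraser in a sleeve, 22x54x12 mm, lying on the box's plain end panel; origin at the centre of its underside
- binder_clip: bystander, loose, to be left alone: black binder clip, 32x42x24 mm, in front of the box; origin at the centre of its underside
- pen: bystander, loose, to be left alone: black pen, 150 mm long, 10 mm thick, in front of the box; origin at the centre of its underside
- scissors: bystander, loose, to be left alone: scissors, 82x186x9 mm, lying to the left of the box; origin at the centre of its underside
- staple_box_1: bystander, loose, to be left alone: carton of staples, 34x60x19 mm, right of the box; origin at the centre of its underside
- staple_box_2: bystander, loose, to be left alone: another carton of staples, 34x60x19 mm, right of the box; origin at the centre of its underside
- glue_stick: bystander, loose, to be left alone: glue stick standing upright, 24 mm across, 88 mm high, right of the box; origin at the centre of its underside
Not all that is in view belongs to the job. What is shaped like the cover_b but green or yellow is not meant.

How it is judged (in metres and radians):
On the way, in this order (a step that is already met when the one before it is completed fails the run):
1. the loose cover is rocked: pressed by the fingers, a cover tips by more than 0.04 rad (((angle between cover_a's own z axis and vertical above 0.04 rad and contact force between the fingers and cover_a above 0.1 N) or (angle between cover_b's own z axis and vertical above 0.04 rad and contact force between the fingers and cover_b above 0.1 N) or (angle between cover_c's own z axis and vertical above 0.04 rad and contact force between the fingers and cover_c above 0.1 N) or (angle between cover_d's own z axis and vertical above 0.04 rad and contact force between the fingers and cover_d above 0.1 N))), for 0.1 s.
2. that cover is snapped down: it lies level, 2.6 to 6 mm from where it started (((distance of cover_a from where it was at the start of the episode between 0.0026 and 0.006 m and angle between cover_a's own z axis and vertical below 0.025 rad) or (distance of cover_b from where it was at the start of the episode between 0.0026 and 0.006 m and angle between cover_b's own z axis and vertical below 0.025 rad) or (distance of cover_c from where it was at the start of the episode between 0.0026 and 0.006 m and angle between cover_c's own z axis and vertical below 0.025 rad) or (distance of cover_d from where it was at the start of the episode between 0.0026 and 0.006 m and angle between cover_d's own z axis and vertical below 0.025 rad))), for 0.2 s.
At the end, for the whole second after the job is handed in: The loose cover has gone down into its frame (2.6 to 6 mm from its start), all four covers lie level within 0.025 rad and at rest, and the other three are within 1.2 mm of where they started (((distance of cover_a from where it was at the start of the episode between 0.0026 and 0.006 m and angle between cover_a's own z axis and vertical below 0.025 rad) or (distance of cover_b from where it was at the start of the episode between 0.0026 and 0.006 m and angle between cover_b's own z axis and vertical below 0.025 rad) or (distance of cover_c from where it was at the start of the episode between 0.0026 and 0.006 m and angle between cover_c's own z axis and vertical below 0.025 rad) or (distance of cover_d from where it was at the start of the episode between 0.0026 and 0.006 m and angle between cover_d's own z axis and vertical below 0.025 rad)) and linear speed of each of cover_a, cover_b, cover_c, cover_d below 0.01 m/s and angle between each of cover_a, cover_b, cover_c, cover_d's own z axis and vertical below 0.025 rad and (distance of cover_a from where it was at the start of the episode below 0.0012 m or (distance of cover_a from where it was at the start of the episode between 0.0026 and 0.006 m and angle between cover_a's own z axis and vertical below 0.025 rad)) and (distance of cover_b from where it was at the start of the episode below 0.0012 m or (distance of cover_b from where it was at the start of the episode between 0.0026 and 0.006 m and angle between cover_b's own z axis and vertical below 0.025 rad)) and (distance of cover_c from where it was at the start of the episode below 0.0012 m or (distance of cover_c from where it was at the start of the episode between 0.0026 and 0.006 m and angle between cover_c's own z axis and vertical below 0.025 rad)) and (distance of cover_d from where it was at the start of the episode below 0.0012 m or (distance of cover_d from where it was at the start of the episode between 0.0026 and 0.006 m and angle between cover_d's own z axis and vertical below 0.025 rad))); the robot touches nothing.
It fails at once if a cover is lifted or pried out (moved more than 12 mm, or tipped by more than 0.2 rad) (distance of any of cover_a, cover_b, cover_c, cover_d from where it was at the start of the episode above 0.012 m or angle between any of cover_a, cover_b, cover_c, cover_d's own z axis and vertical above 0.2 rad).
It fails at once if a bystander is moved by more than 15 mm (distance of any of eraser, binder_clip, pen, scissors, staple_box_1, staple_box_2, glue_stick from where it was at the start of the episode above 0.015 m).
It also fails if it takes over 51 s, if anything falls off the work surface, if the arm or the gripper's body presses on something with over 40 N, if the wrist force passes 120 N, or if a joint passes its speed limit or range.

## Robot

A 6-joint arm with a two-finger parallel gripper is mounted at the origin on a cart in front of the work surface, level with it; the furniture and walls round the work are solid. World frame = base frame: x ahead of the robot, y to its left, z up, the work surface at z = 0. Lengths are in mm, angles in rad, forces in N, time in s.
With the tool pointing down it reaches from about 400 to 925 mm from the base axis. Payload 12.5 kg.
Tool frame: the origin (TCP) lies at the very end of the fingers, on their centre line; the grasp point (between the pads) lies 19 mm behind it; z points along the fingers, y is the line along which they close (so a half turn about z gives the same grasp; the last joint's range is limited). The gripper opens to 95 mm and grips with 3 to 60 N. Pads are 20 mm wide; open, the fingers measure 119 mm over their backs; the gripper's body (75 mm by 180 mm) begins 59 mm behind the grasp point.
Start: joints at [1.019, 0.491, 1.559, -0, 1.092, -0.106], TCP at [269.474, 563.942, 214.661] pointing down, gripper open.
Joint ranges: [-3.1, 3.1], [-0.84, 2.19], [0.05, 2.79], [-1.13, 4.28], [0.06, 2.93], [-2.69, 2.69]. Speed limits (rad/s): [2.22, 2.22, 2.79, 3.14, 3.14, 3.14].

## Interface

Orientations are given as a unit quaternion [x, y, z, w].
In Python, from workcell import readout, read_camera, camera_params, r gives the robot as it stands. The module is installed in compiled form; this text tells all that it offers.
- The arm moves only by the tool apply_moves, never from a script. Its arguments are lists of equal length, an entry for each row: "slide": the shift along the world's x, y, z in m, a list of three; "yaw": the turn about the world's z in rad; "hand": the closure in counts, from 0 (fully open) to 255 (shut). A call has 1 to 5 rows; each row shifts and turns the commanded pose from where the row before left it; what a row does not reach is not made up. A row lasts 1/10 s, in which the tool goes at most 50 mm and 8.59 degrees, less where a joint would pass 70% of its speed; a pose out of reach is approached as far as the arm can. A call with a gripper value outside its range is refused whole. The fingers move at their own pace and stop on an object; "force" is the grip in N (left out, the last holds). Time passes only in rows, so rows that do not move let the fingers close. It gives the time, the measured TCP pose, the force, the opening and the grip force at its end, in the units of the state.
- readout.observe(): the state, without advancing time (a new reading comes with each control period).
- read_camera(name): name is "scene" or "top"; returns the picture (384x512x3 uint8, red, green, blue); there is no depth.
- camera_params(name): a dict with "fx", "fy", "cx", "cy" (pixels), "k1" (the pictures are not rectified: a ray, as slopes to the right and down, at radius r is drawn at 1 + k1 r^2 times it, then the intrinsics apply), "xyz" and "rotation" of the camera in the world. Camera axes: x right, y up, looking along -z (the intrinsics and any distortion apply to the point x, -y, -z); pixel columns grow to the right and rows downward; lengths in mm; the calibration is good to about 2 mm. A picture is of the moment at which its call begins. camera_params takes no time and is no camera call.
- r.job_done(): hands the job in; it is judged then, once.
The state is a dict: "clock": time; "joint_pos": joint angles; "joint_vel": joint speeds; "joint_torque": joint torques, N m; "position": TCP position; "orientation": TCP orientation; "ft_force": force on the tool from outside, world axes, zero at the start; "ft_torque": the same for the moment, N m; "width": finger opening in mm; "finger_force": force on a finger pad.
Only numpy, scipy, OpenCV 4.12 (cv2) and the standard library are available. Lean on these libraries where they do the work, as an engineer would, in place of code of your own. Each camera call takes 0.05 s, during which the arm holds its last target. There are 200 camera calls.

## Working session

There is one attempt and no reset: what is moved stays moved. The work goes in short steps, Python scripts to look and compute and a tool call to move; the robot and the scene stay as the last step left them, time stands still between calls to the robot, and variables do not carry over. Pictures are saved under pics/ and viewed, at most 10 in all, crops included, and the job is handed in when it is done.

Besides the shell and the picture viewer there is one more tool, called after "Call:" as name(argument=value, ...) on one line, values as JSON. apply_moves: Moves the arm, as the interface text tells. Its arguments: {"type":"object","properties":{"slide":{"type":"array","items":{"type":"array","items":{"type":"number"}}},"yaw":{"type":"array","items":{"type":"number"}},"hand":{"type":"array","items":{"type":"number"}},"force":{"type":"number"}},"required":["slide","yaw","hand"]}

```bash
mkdir -p pics; cat > h.py <<'E'
import numpy as np, cv2
from workcell import readout, read_camera, camera_params, r
def ray(name,u,v):
    p=camera_params(name); d=np.array([(u-p['cx'])/p['fx'],(v-p['cy'])/p['fy']]); s=d.copy()
    for _ in range(20): s=d/(1+p['k1']*(s@s))
    R=np.array(p['rotation'],float)
    if R.size==4:
        from scipy.spatial.transform import Rotation; R=Rotation.from_quat(R.ravel()).as_matrix()
    return np.array(p['xyz'],float), R.reshape(3,3)@np.array([s[0],-s[1],-1])
def at(name,u,v,z):
    o,d=ray(name,u,v); return o+d*(z-o[2])/d[2]
def snap(name,fn,crop=None,k=1):
    im=read_camera(name)[:,:,::-1]
    np.save('/tmp/'+fn+'.npy',im)
    if crop: x0,y0,x1,y1=crop; im=im[y0:y1,x0:x1]
    cv2.imwrite('pics/'+fn+'.png',cv2.resize(im,None,fx=k,fy=k,interpolation=cv2.INTER_CUBIC))
E
python3 - <<'E'
from h import *
snap('top','top0',k=1.5); snap('scene','sc0',k=1.5)
print(camera_params('top'),camera_params('scene'))
s=readout.observe(); print(s['clock'],s['position'],s['orientation'],s['ft_force'],s['width'])
E
```

```text
{'fx': 469.45685980622164, 'fy': 469.45685980622164, 'cx': 262.1624673456161, 'cy': 192.03215301180092, 'k1': -0.028101952288026786, 'xyz': array([ 342.31982228,   -6.0227667 , 1632.59083548]), 'rotation': array([-0.04424453,  0.03607388,  0.70973032, -0.70215665])} {'fx': 347.67050521333715, 'fy': 347.67050521333715, 'cx': 260.2674495206192, 'cy': 187.04165737748815, 'k1': 0.015474482994766297, 'xyz': array([-255.87379997, -467.90649154,  466.41265075]), 'rotation': array([ 0.47618076, -0.25621298, -0.4194253 ,  0.72917022])}
0.1 [269.37291686 563.72331547 214.13563761] [ 2.21071457e-01  9.75257491e-01 -4.67069380e-04 -1.39196776e-04] [0.34589934 0.33636202 0.07269127] 94.8431052701025
```

View pics/top0.png

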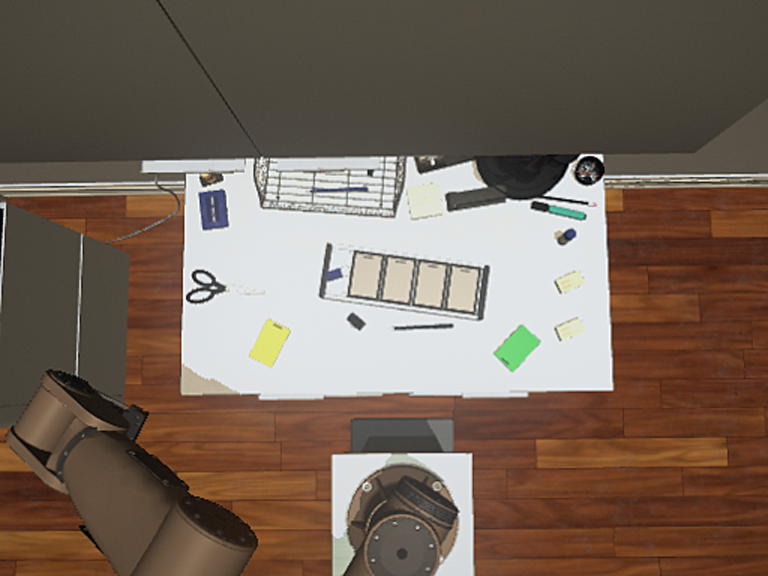

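View pics/sc0.png

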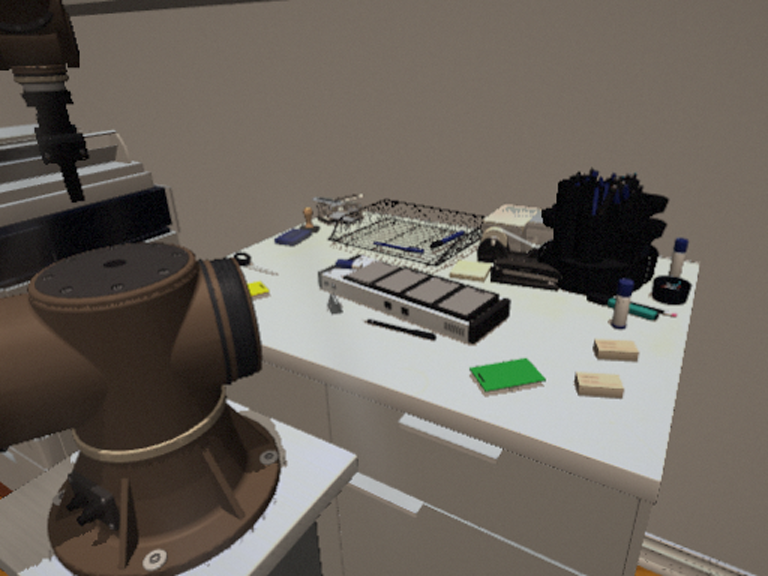

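The top view shows the box, with four grey covers at about (366,275), (398,280), (431,284) and (463,288) in the enlarged picture. Possible confusions are the yellow card at (270,343) and the green card at (517,348), both ruled out by colour. I want the four grey covers in the box frames, and will check them in one close crop.

```bash
python3 - <<'E'
from h import *
snap('top','top1',(205,155,335,220),6)
E
```

```text
(no output)
```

View pics/top1.png

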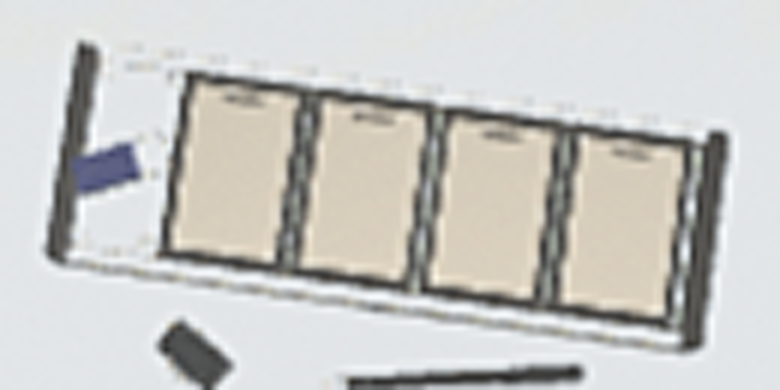

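The crop shows four alike grey covers in black frames, centred at about (234,172), (363,191), (493,209) and (623,226) in the crop. The eraser is on the left panel at (107,168), and the binder clip and pen are in front.

```bash
python3 - <<'E'
from h import *
f=lambda x,y,z=48: at('top',205+(x+.5)/6-.5,155+(y+.5)/6-.5,z)
C=[f(*p)[:2] for p in [(234,172),(363,191),(493,209),(623,226)]]
print(np.round(C,1)); d=C[0]-C[3]; print(np.linalg.norm(d),'(222)',np.arctan2(-d[0],d[1]))
q=[(192,82),(300,97),(276,262),(170,250)]
Q=[f(*p)[:2] for p in q]; print(np.round(Q,1),[np.linalg.norm(Q[i]-Q[i-1]) for i in range(4)])
print('mid',np.mean(C,0)); print('caps',f(87,45,40),f(715,135,40),f(55,255,40),f(690,347,40))
print('eraser',f(107,168,52),'pen',f(350,384,10),f(580,374,10),'clip',f(195,350,24))
from scipy.spatial.transform import Rotation as R
s=readout.observe(); print(R.from_quat(s['orientation']).as_matrix())
E
```

```text
[[ 554.1   74.4]
 [ 542.4    1.3]
 [ 531.3  -72.2]
 [ 520.8 -145.6]]
222.4958921943909 (222) -0.1505513587758171
[[606.2  98.1]
 [596.8  36.6]
 [502.5  50.9]
 [510.  110.9]] [np.float64(96.99773056804631), np.float64(62.218758734725625), np.float64(95.3384546610608), np.float64(60.45372157963404)]
mid [537.14028376 -35.53351225]
caps [629.73180436 158.85346924  40.        ] [ 573.30058188 -199.86103716   40.        ] [508.72870123 177.03863422  40.        ] [ 452.33965889 -182.71660302   40.        ]
eraser [556.72039625 146.21456933  52.        ] pen [435.22466374  10.14484035  10.        ] [ 439.54526423 -122.37566565   10.        ] clip [454.83142525  98.52430507  24.        ]
[[-9.02281179e-01  4.31147895e-01 -4.08260642e-04]
 [ 4.31148083e-01  9.02280905e-01 -7.05731131e-04]
 [ 6.40912908e-05 -8.12788710e-04 -9.99999668e-01]]
```

Call:
apply_moves(slide=[[0.021, -0.0404, 0], [0.021, -0.0404, 0], [0.021, -0.0404, 0], [0.021, -0.0404, 0], [0.021, -0.0404, 0]], yaw=[0.059, 0.059, 0.059, 0.059, 0.059], hand=[255, 255, 255, 255, 255], force=10)

```text
clock: 0.65
position: [374.9, 360.3, 214.6]
orientation: [0.074, 0.997, 0.0, -0.0]
ft_force: [1.2, 0.8, -0.4]
width: 60.5
finger_force: 0.0
```

Call:
apply_moves(slide=[[0.021, -0.0404, 0], [0.021, -0.0404, 0], [0.021, -0.0404, 0], [0.021, -0.0404, 0], [0.021, -0.0404, 0]], yaw=[0, 0, 0, 0, 0], hand=[255, 255, 255, 255, 255])

```text
clock: 1.15
position: [480.0, 158.2, 214.7]
orientation: [0.075, 0.997, 0.0, 0.0]
ft_force: [0.4, -0.3, 0.8]
width: 20.5
finger_force: 0.0
```

Call:
apply_moves(slide=[[0.021, -0.0404, 0], [0.021, -0.0404, 0], [0, 0, -0.04], [0, 0, -0.04], [0, 0, -0.03]], yaw=[0, 0, 0, 0, 0], hand=[255, 255, 255, 255, 255])

```text
clock: 1.65
position: [520.9, 78.6, 102.7]
orientation: [0.076, 0.997, -0.0, -0.001]
ft_force: [-0.1, -0.7, 0.3]
width: 0.6
finger_force: 0.0
```

Call:
apply_moves(slide=[[0, 0, -0.03], [0, 0, -0.01], [0, 0, 0]], yaw=[0, 0, 0], hand=[255, 255, 255])

```text
clock: 1.95
position: [521.0, 79.1, 63.8]
orientation: [0.075, 0.997, -0.0, -0.001]
ft_force: [-0.1, 0.6, 0.5]
width: 0.2
finger_force: 0.0
```

```bash
python3 - <<'E'
from h import *
snap('scene','sc1',(205,160,345,235),5.5)
s=readout.observe(); print(s['position'],s['ft_force'])
E
```

```text
[521.63087918  79.18479601  64.90903221] [-0.44644216  0.15646375  0.48683515]
```

View pics/sc1.png

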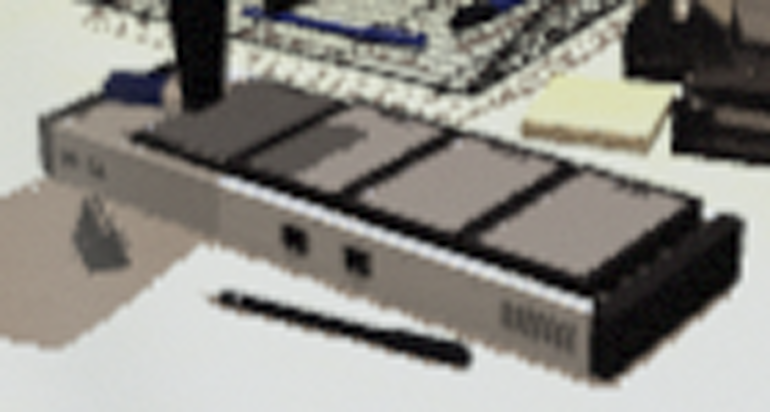

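The fingertip shows at crop (203,108), above the near end of the leftmost cover. It is clear of the eraser at (140,88). I'll descend in small steps.

Call:
apply_moves(slide=[[0, 0, -0.012], [0, 0, -0.003], [0, 0, -0.001], [0, 0, -0.0007], [0, 0, 0]], yaw=[0, 0, 0, 0, 0], hand=[255, 255, 255, 255, 255])

```text
clock: 2.5
position: [521.6, 79.2, 48.2]
orientation: [0.075, 0.997, 0.0, 0.0]
ft_force: [0.3, 0.2, 0.3]
width: 0.3
finger_force: 0.0
```

```bash
python3 - <<'E'
from h import *
print(at('scene',205+203/5.5,160+108/5.5,64.7))
s=readout.observe(); print(s['position'],s['ft_force'])
E
```

```text
[511.5666563   70.62110543  64.7       ]
[521.60792229  79.1501485   48.20271692] [0.28557262 0.24515943 0.27090801]
```

Call:
apply_moves(slide=[[0, 0, -0.0005], [0, 0, -0.0005], [0, 0, 0]], yaw=[0, 0, 0], hand=[255, 255, 255])

```text
clock: 2.8
position: [521.5, 79.1, 47.0]
orientation: [0.075, 0.997, 0.0, 0.0]
ft_force: [-0.4, -0.9, -0.1]
width: 0.5
finger_force: 0.1
```

Call:
apply_moves(slide=[[0, 0, -0.0005], [0, 0, -0.0005], [0, 0, 0]], yaw=[0, 0, 0], hand=[255, 255, 255])

```text
clock: 3.1
position: [521.6, 79.1, 46.2]
orientation: [0.075, 0.997, 0.0, 0.0]
ft_force: [-0.1, -0.4, 3.5]
width: 0.3
finger_force: 2.0
```

```bash
python3 - <<'E'
from h import *
np.save('/tmp/p1.npy',np.mean([read_camera('scene').astype(float) for _ in range(4)],0))
s=readout.observe(); print(s['position'],s['ft_force'])
E
```

```text
[521.61623116  79.14407203  46.12607875] [-0.33934674 -0.43002886  4.47497133]
```

Call:
apply_moves(slide=[[0, 0, 0.006], [0, 0, 0.0], [-0.0, -0.0, 0]], yaw=[0, 0, 0], hand=[255, 255, 255])

```text
clock: 3.6
position: [521.5, 79.2, 52.1]
orientation: [0.075, 0.997, 0.0, 0.0]
ft_force: [-0.2, -0.2, 0.5]
width: 0.4
finger_force: 0.0
```

```bash
python3 - <<'E'
from h import *
a=np.load('/tmp/p1.npy'); b=np.mean([read_camera('scene').astype(float) for _ in range(4)],0)
d=(a-b).sum(2); im=np.clip(128+d[160:235,205:345]*2,0,255).astype(np.uint8)
cv2.imwrite('pics/d1.png',cv2.resize(im,None,fx=5.5,fy=5.5,interpolation=cv2.INTER_CUBIC))
print(np.abs(d[160:235,205:345]).max(), np.abs(d[200:235,300:345]).max())
E
```

```text
473.25 16.5
```

View pics/d1.png

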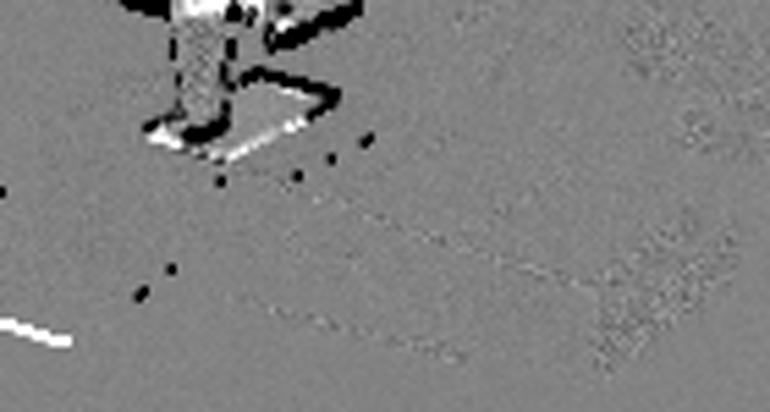

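In the difference picture, only the leftmost cover's outline changed: its far edge at (250–340, 75–95) and its right edge at (270,140). Contact also built up only about 2 mm below the cover's top. So this is the loose cover and it has been rocked. Next I move to its middle and push.

Call:
apply_moves(slide=[[0.0326, -0.0049, 0.001], [0, 0, 0], [0, 0, -0.003], [0, 0, -0.001], [0, 0, -0.0005]], yaw=[0, 0, 0, 0, 0], hand=[255, 255, 255, 255, 255])

```text
clock: 4.3
position: [553.2, 74.4, 48.1]
orientation: [0.075, 0.997, -0.0, -0.001]
ft_force: [1.0, 0.4, 0.6]
width: 0.3
finger_force: 0.0
```

Call:
apply_moves(slide=[[0, 0, -0.0005], [0, 0, -0.0005], [0, 0, -0.0005], [0, 0, 0], [0, 0, 0]], yaw=[0, 0, 0, 0, 0], hand=[255, 255, 255, 255, 255])

```text
clock: 4.8
position: [554.0, 74.3, 47.5]
orientation: [0.075, 0.997, 0.0, 0.0]
ft_force: [-1.9, -0.0, 7.7]
width: 0.2
finger_force: 3.7
```

Call:
apply_moves(slide=[[0, 0, -0.0005], [0, 0, -0.0005], [0, 0, -0.0005], [0, 0, 0], [0, 0, 0]], yaw=[0, 0, 0, 0, 0], hand=[255, 255, 255, 255, 255])

```text
clock: 5.3
position: [554.3, 74.3, 46.1]
orientation: [0.075, 0.997, 0.0, 0.0]
ft_force: [-2.2, 0.5, 7.8]
width: 0.3
finger_force: 3.8
```

Call:
apply_moves(slide=[[0, 0, -0.0005], [0, 0, -0.0005], [0, 0, -0.0005], [0, 0, 0], [0, 0, 0]], yaw=[0, 0, 0, 0, 0], hand=[255, 255, 255, 255, 255])

```text
clock: 5.8
position: [554.2, 74.3, 44.3]
orientation: [0.075, 0.997, 0.0, 0.0]
ft_force: [-2.0, 0.1, 6.4]
width: 0.5
finger_force: 3.4
```

Call:
apply_moves(slide=[[0, 0, -0.0005], [0, 0, -0.0005], [0, 0, 0], [0, 0, 0]], yaw=[0, 0, 0, 0], hand=[255, 255, 255, 255])

```text
clock: 6.2
position: [554.2, 74.3, 44.2]
orientation: [0.075, 0.997, 0.0, 0.001]
ft_force: [-5.0, -0.1, 19.7]
width: 0.4
finger_force: 9.3
```

Call:
apply_moves(slide=[[0, 0, -0.0005], [0, 0, 0], [0, 0, 0.004], [0, 0, 0.03], [0, 0, 0.05]], yaw=[0, 0, 0, 0, 0], hand=[255, 255, 255, 255, 255])

```text
clock: 6.7
position: [552.6, 74.2, 124.9]
orientation: [0.075, 0.997, -0.0, -0.003]
ft_force: [0.7, -0.2, 0.3]
width: 0.5
finger_force: 0.0
```

Call:
apply_moves(slide=[[0, 0, 0.05], [-0.021, 0.04, 0], [-0.021, 0.04, 0], [-0.021, 0.04, 0], [-0.021, 0.04, 0]], yaw=[0, 0, 0, 0, 0], hand=[255, 255, 255, 255, 255])

```text
clock: 7.2
position: [469.0, 235.5, 176.4]
orientation: [0.076, 0.997, 0.0, 0.0]
ft_force: [1.1, 0.5, -0.3]
width: 0.3
finger_force: 0.0
```

Call:
apply_moves(slide=[[-0.021, 0.04, 0], [-0.021, 0.04, 0], [-0.021, 0.04, 0], [-0.021, 0.04, 0], [0, 0, 0]], yaw=[0, 0, 0, 0, 0], hand=[255, 255, 255, 255, 255])

```text
clock: 7.7
position: [383.6, 397.8, 176.2]
orientation: [0.073, 0.997, 0.0, -0.0]
ft_force: [0.8, -0.6, -0.8]
width: 0.5
finger_force: 0.0
```

```bash
python3 - <<'E'
from h import *
snap('scene','sc2',(205,160,345,235),5.5)
a=cv2.imread('pics/sc2.png')
z=np.load('/tmp/sc2.npy').astype(np.uint8)
b=cv2.imread('pics/sc0.png'); b=cv2.resize(b,(512,384))[160:235,205:345]
b=cv2.resize(b,None,fx=5,fy=3.9,interpolation=cv2.INTER_CUBIC); c=cv2.resize(z[160:235,205:345],None,fx=5,fy=3.9,interpolation=cv2.INTER_CUBIC)
cv2.imwrite('pics/cmp.png',np.vstack([b,c]))
s=readout.observe(); print(s['clock'],s['position'],s['ft_force'])
E
```

```text
7.75 [384.57568596 395.96008708 176.05882365] [ 0.55346807 -0.72280864 -0.23286892]
```

View pics/cmp.png

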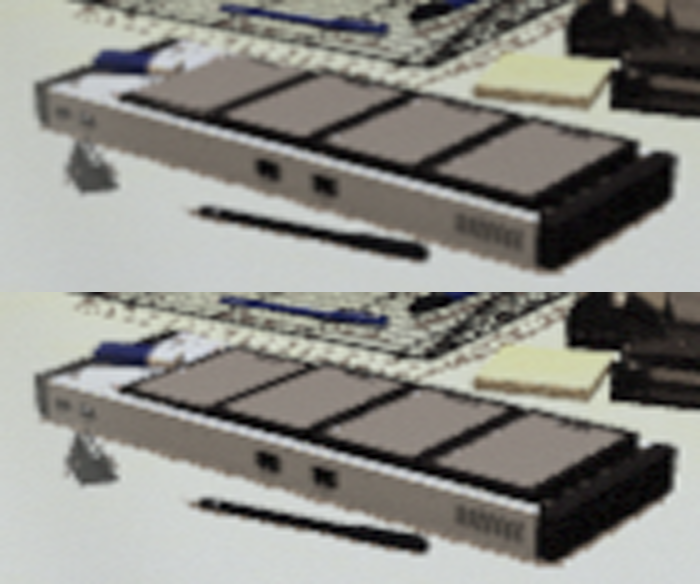

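In the lower (after) picture, the leftmost cover at (215,385) has sunk, and its black rim now shows all round, which it did not before. The other covers, eraser, clip and pen have not moved.

```bash
python3 -c "
from workcell import r
print(r.job_done())"
```

```text
the job is handed in; nothing more can be done
None
```

The leftmost cover was the loose one: it rocked under a press at its near end, then went down about 4 mm to its ledges when pushed at its middle. The other three covers weren't touched, nothing else in the close-up moved, and I handed the job in at about 7.8 s; no verdict came back.

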